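# Lock the stop post with its second nut

## Robot

A 6-joint arm with a two-finger parallel gripper is mounted at the origin on the work surface. World frame = base frame: x ahead of the robot, y to its left, z up, the work surface at z = 0. Lengths are in m, angles in degrees, forces in N, time in s.
With the tool pointing down it reaches from about 0.375 to 0.9 m from the base axis. Payload 3.1 kg.
Tool frame: the origin (TCP) lies at the very end of the fingers, on their centre line; the grasp point (between the pads) lies 19 mm behind it (bot.hold_point_z is the z of the grasp point in the tool frame, in m); z points along the fingers, y is the direction in which the jaws open and shut (so a half turn about z gives the same grasp; the last joint's range is limited). The gripper opens to 87 mm and grips with 3 to 60 N. Pads are 19 mm wide; open, the fingers measure 117 mm over their backs; the gripper's body (75 mm by 190 mm) begins 51 mm behind the grasp point.
Start: joints at [62.195, 30.224, 82.088, -0, 67.689, -10.227], TCP at [0.189, 0.596, 0.223] pointing down, gripper open.
Joint ranges: [-176.69, 176.69], [-43.24, 126.21], [12.49, 139.97], [-82, 262], [0, 151.66], [-163.58, 163.58]. Speed limits (degrees/s): [159.86, 159.86, 180, 180, 180, 180].

## Interface

Orientations are given as a 3x3 rotation matrix whose columns are the frame's x, y, z axes.
In Python, from rig import bot gives the robot as it stands.
- The arm moves only by the tool servo_tool, never from a script. Its argument "increments" is a list of rows, each a list of 3 entries, a list of its own where there are three numbers: the closure, from 0 (fully open) to 1 (shut), then the shift along the tool's x, y, z in mm, then the turn about the tool's z in degrees. In form: [[claw, [x, y, z], turn], ...]. A call has 1 to 5 rows; each row shifts and turns the commanded pose from where the row before left it, along the tool's axes as they then stand; what a row does not reach is not made up. A row lasts 1/8 s, in which the tool goes at most 62.5 mm and 10.7 degrees, less where a joint would pass 70% of its speed; a pose out of reach is approached as far as the arm can. A call with a gripper value outside its range is refused whole. The fingers move at their own pace and stop on an object; the grip force is fixed at half the most. Time passes only in rows, so rows that do not move let the fingers close. It gives the time, the measured TCP pose, the force and the opening at its end, in the units of the state.
- bot.read_state(): the state, without advancing time (a new reading comes with each control period).
- bot.capture(name): name is "side" or "top"; returns (picture, depth): 400x640x3 uint8, blue, green, red; 400x640 float32, m along the optical axis (not along the pixel's ray), 0 where there is no reading.
- bot.camera_info(name): a dict with "K" (3x3 intrinsics, pixels), "distortion" ([k1, k2, p1, p2, k3] as OpenCV has them; the pictures are not rectified), "R" (3x3) and "t" (3): a world point X has camera coordinates R X + t. Camera axes: x right, y down, z forward; pixel columns grow to the right and rows downward; lengths in m; the calibration is good to about 2 mm. A picture is of the moment at which its call begins. camera_info takes no time and is no camera call.
- bot.hand_in(): hands the job in, once; it reports no verdict.
Trained networks look in the newest picture that a camera, given by its name, has taken for a name from the list of things; names that differ only in an ending like _2 or _b are one class to them, and where a whole thing is asked for, a point or a joint stands for the part that bears it (a point fixed in the world has none). Each returns a list of dicts, best first, with "p" (0 to 1); they miss things now and then, are a little off and sometimes report something else, mostly with a low value. They report only what shows in the picture. A call takes as long as a camera call. They do not tell look-alikes from the thing itself.
- bot.find_in(camera, thing): "bbox" ([left, top, right, bottom] in pixels, round what is visible of it).
- bot.trace(camera, thing): "region" (400x640 bool, what is visible of it) and "bbox" ([left, top, right, bottom] in pixels, round what is visible of it).
The state is a dict: "time_s": time; "joint_positions": joint angles; "qvel": joint speeds; "tau": joint torques, N m; "position": TCP position; "tcp_rot": TCP orientation; "force": force on the tool from outside, world axes, zero at the start; "moment": the same for the moment, N m; "opening": opening from 0.0 (shut) to 1.0 (fully open).
Only numpy, scipy, OpenCV 4.12 (cv2) and the standard library are available. Lean on these libraries where they do the work, as an engineer would, in place of code of your own. Each camera call takes 0.05 s, during which the arm holds its last target.

## Task

On the bench stop post with the blue foot, the upper hex nut is still loose on its thread: run it down clockwise until it meets the brass spring washer on the ring nut below, then tighten it about an eighth of a turn more so that it locks. Stop well short of a quarter turn past first contact, which would crush the washer, do not let the ring nut turn from its setting, and leave everything else on the bench where it is.

Things in the scene. Friction and masses are not known exactly. Their poses are not given: they have to be found in the camera images.
- post: the post to lock, bolted to the bench: round blue foot, 84 mm across, 16 mm high, with a 42 mm boss up to 30 mm; upright 20 mm threaded stud ending 94 mm above the bench. On the stud from below: dark ring nut (30 to 46 mm), brass spring washer (46 to 51 mm), a gap, the loose hex lock nut. Origin: centre of the foot's underside, at bench level; z up along the stud
- nut_mid (a point): centre of the hex lock nut: 36 mm across flats, 28 mm tall (this point is mid-height, on the stud axis). Turns with its hex: z up, x square to two opposite flats, as are 60 and 120 deg from x. Clockwise from above runs it down 10 mm a turn (1.59 mm per rad). Gap to the washer at the start 3.5 to 7 mm. The hex drives the core through a rubber bush (2.2 N m per rad) and springs back when let go
- washer_top (a point): centre of the top of the brass spring washer (31 mm across), on the stud axis, 51 mm above the foot's underside. Turning torque at the hex: 0.12 N m while running free; on the washer it first climbs with the bush to 0.45 N m, then the nut squashes the washer and it climbs by 0.35 N m per rad of the core; 0.6 to 0.65 N m is well tightened. The core stays where it is let go; grip it firmly (60 N)
- setting_ring (a point): centre of the dark round ring nut (31 mm across, 16 mm tall) under the washer, 38 mm above the foot's underside; it only turns about the stud
- setting_nut (a joint): angle of the ring nut about the stud from its setting, rad, 0 at the start, positive clockwise from above; it is held by friction of about 1.1 N m
- locked_post: the neighbouring post, same sizes, yellow foot, already locked and fixed (its nut sits tight on its washer); not to be worked on. Origin: centre of the underside of its foot
- spare_nut: loose thin hex nut lying on the bench, 30 mm across flats, 14 mm tall; origin under its centre
- collet: loose dark steel collet standing on the bench, 40 mm across, 48 mm tall; origin under its centre
- tool_holder: loose steel tool holder standing on the bench, 62 mm across its collar, 85 mm tall; origin under its centre
- spray_bottle: loose clear bottle with white cap, 72 mm across, 190 mm tall; origin under its centre
- screwdriver: loose screwdriver with green handle lying on the bench; origin under its middle, lying along its x axis
- spanner: loose steel spanner lying on the bench; origin under its middle, lying along its x axis
- parts_tray: loose red plastic tray with compartments, 130 x 180 x 35 mm; origin under its centre
Things that resemble listed ones, but are neither listed nor needed, are in the scene too. There is more than one size of the post; the one meant has the size given above.

How it is judged:
By the outcome, as a careful person would: the job done as asked, in the order asked, and still so for the second after the job is handed in, with the robot touching nothing.
It also fails if it takes over 72 s, if anything falls off the work surface, if the arm or the gripper's body presses on something with over 40 N, if the wrist force passes 120 N, or if a joint passes its speed limit or range.

## Working session

There is one attempt and no reset: what is moved stays moved. The work goes in short steps, Python scripts to look and compute and a tool call to move; the robot and the scene stay as the last step left them, time stands still between calls to the robot, and variables do not carry over. Pictures are saved under pics/ and viewed, and the job is handed in when it is done.

Besides the shell and the picture viewer there is one more tool, called after "Request:" as name([rows], argument=value, ...), one row to a line, values as JSON. servo_tool: Moves the arm, as the interface text tells. Its arguments: {"type":"object","properties":{"increments":{"type":"array","items":{"type":"array"}}},"required":["increments"]}

```bash
mkdir -p pics; ls; cat > h.py <<'E'
import numpy as np,cv2
from rig import bot
E
python3 - <<'E'
from h import *
for c in ("side","top"):
    p,d=bot.capture(c); cv2.imwrite(f"pics/{c}0.png",p); np.save(f"pics/{c}0d.npy",d)
    i=bot.camera_info(c); print(c,i)
    for t in ("post","locked_post","nut_mid","washer_top","setting_ring"):
        print(t,[(r["bbox"],round(r["p"],2)) for r in bot.find_in(c,t)][:5])
print(bot.read_state())
E
```

```text
pics
side {'K': array([[466.13496821,   0.        , 318.6238117 ],
       [  0.        , 466.13496821, 200.44123611],
       [  0.        ,   0.        ,   1.        ]]), 'distortion': array([-0.07279647,  0.        ,  0.        ,  0.        ,  0.        ]), 'R': array([[-0.99652572, -0.08253702,  0.01114163],
       [-0.07032074,  0.76215607, -0.64356283],
       [ 0.0446261 , -0.6421104 , -0.76531219]]), 't': array([0.60199884, 0.07515065, 1.36167413])}
post [([313.0, 262.8, 353.1, 315.1], 0.9), ([325.3, 224.2, 351.3, 258.0], 0.87), ([371.7, 239.4, 415.6, 289.4], 0.87)]
locked_post [([338.1, 158.6, 365.2, 186.5], 0.75)]
nut_mid [([386.9, 245.6, 411.9, 263.0], 0.9), ([325.4, 260.0, 345.3, 289.5], 0.64), ([330.9, 222.6, 346.9, 242.6], 0.5)]
washer_top [([385.5, 235.4, 412.3, 270.3], 0.82), ([322.8, 260.6, 345.6, 295.0], 0.8), ([332.3, 222.0, 345.2, 242.9], 0.5)]
setting_ring [([387.6, 237.3, 411.5, 272.2], 0.73), ([330.4, 224.1, 346.4, 246.1], 0.62)]
top {'K': array([[375.71674067,   0.        , 324.72435241],
       [  0.        , 375.71674067, 203.66428947],
       [  0.        ,  
[... 862 characters left out ...]
01,  8.20879773e+01, -1.15251515e-03,
        6.76886209e+01, -1.02277207e+01]), 'qvel': array([ 0.08019166, -0.03751734, -0.11004642, -0.02970041, -0.05985874,
        0.06930913]), 'tau': array([-4.59907606e-04, -4.39748812e+01, -1.76890343e+01,  6.33175182e-02,
        5.06281690e-02, -2.32627451e-05]), 'position': array([0.18873278, 0.59580014, 0.22256839]), 'tcp_rot': array([[-9.53304534e-01,  3.02010703e-01,  3.19561095e-05],
       [ 3.02010704e-01,  9.53304534e-01,  2.07010874e-05],
       [-2.42119541e-05,  2.93855276e-05, -9.99999999e-01]]), 'force': array([0.62767233, 0.52819017, 0.24101121]), 'moment': array([-0.01129673,  0.03216401, -0.00041504]), 'opening': 1.0001620546911556}
```

```bash
python3 - <<'E'
import cv2
for c,(x0,y0,x1,y1) in {"side":(250,140,450,330),"top":(200,180,400,310)}.items():
    p=cv2.imread(f"pics/{c}0.png")
    s=4
    cv2.imwrite(f"pics/{c}0z.png",cv2.resize(p[y0:y0+150 if c=='x' else y1,x0:x1],None,fx=3,fy=3,interpolation=cv2.INTER_CUBIC))
E
```

```text
(no output)
```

View pics/side0.png

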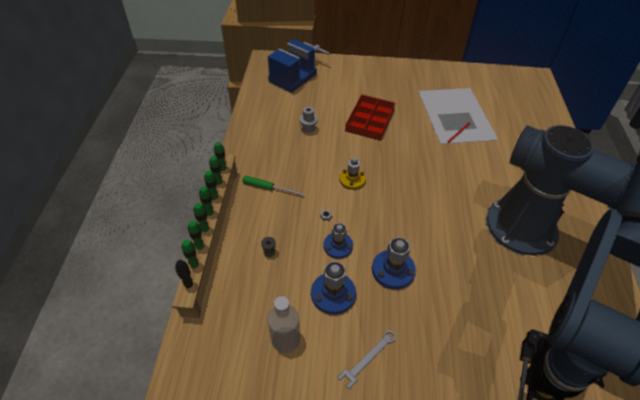

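View pics/top0.png

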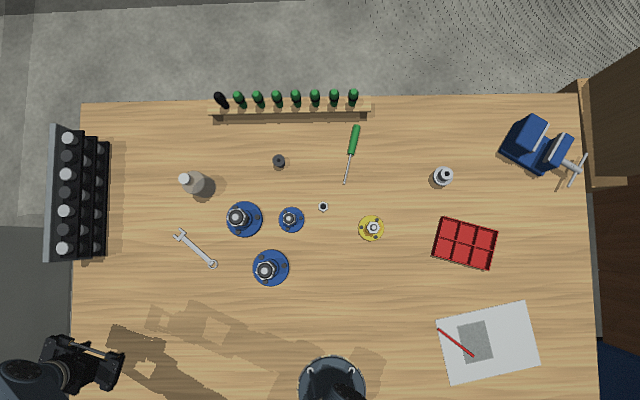

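```bash
true
```

```text
(no output)
```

View zooms.

Three blue posts; the small one, near (291,219) in the top view, looks about as wide as the yellow one (about 26 px), the other two about 37 px.

```bash
cat > h.py <<'E'
import numpy as np,cv2
from rig import bot
def proj(c,X):
    i=bot.camera_info(c); X=np.atleast_2d(np.array(X,float))
    return cv2.projectPoints(X,cv2.Rodrigues(i["R"])[0],i["t"],i["K"],i["distortion"])[0][:,0]
def ray(c,uv):
    i=bot.camera_info(c)
    n=cv2.undistortPoints(np.array(uv,float).reshape(-1,1,2),i["K"],i["distortion"])[:,0]
    d=np.c_[n,np.ones(len(n))]@i["R"]; o=-i["R"].T@i["t"]
    return o,d
def atz(c,uv,z):
    o,d=ray(c,uv); return o+d*((z-o[2])/d[:,2])[:,None]
def cloud(c,D,box):
    x0,y0,x1,y1=box; v,u=np.mgrid[y0:y1,x0:x1]; uv=np.c_[u.ravel(),v.ravel()]
    o,d=ray(c,uv); return uv,o+d*D[y0:y1,x0:x1].reshape(-1,1)
E
python3 - <<'E'
from h import *
for c,(x0,y0,x1,y1) in {"side":(310,210,370,270),"top":(260,190,320,250)}.items():
    p=cv2.imread(f"pics/{c}0.png"); D=np.load(f"pics/{c}0d.npy")
    cv2.imwrite(f"pics/{c}0z.png",cv2.resize(p[y0:y1,x0:x1],None,fx=10,fy=10,interpolation=cv2.INTER_CUBIC))
    uv,P=cloud(c,D,(x0,y0,x1,y1))
    col=p[uv[:,1],uv[:,0]].astype(int)
    hsv=cv2.cvtColor(p,cv2.COLOR_BGR2HSV)[uv[:,1],uv[:,0]]
    b=(hsv[:,0]>100)&(hsv[:,0]<125)&(hsv[:,1]>140)
    b&=(P[:,2]<0.025)&(P[:,2]>0.005)
    Q=P[b]; print(c,b.sum(),"foot",cv2.minEnclosingCircle(Q[:,:2].astype(np.float32)),"z med",np.median(Q[:,2]),"bench z",np.median(P[P[:,2]<0.01][:,2]))
    for lo,hi in ((.03,.046),(.046,.055),(.055,.08),(.08,.09),(.09,.1)):
        m=(P[:,2]>lo)&(P[:,2]<hi); print(lo,hi,m.sum(),P[m].mean(0).round(4) if m.sum() else "")
    m=P[:,2]>0.07
    for zz,hist in zip(*np.unique((P[m][:,2]*1000).round(),return_counts=True)): print(int(zz),hist,end="; ")
    print()
E
```

```text
side 256 foot ((0.540287971496582, 0.12342406809329987), 0.040545616298913956) z med 0.01556978787398966 bench z -0.0005278634373701019
0.03 0.046 53 [0.541  0.1313 0.0359]
0.046 0.055 16 [0.5404 0.1332 0.0495]
0.055 0.08 73 [0.5407 0.1341 0.0695]
0.08 0.09 110 [0.5407 0.1238 0.0854]
0.09 0.1 29 [0.5401 0.1231 0.0928]
70 1; 71 3; 72 4; 73 4; 74 4; 75 3; 77 5; 78 3; 79 5; 80 2; 81 1; 82 8; 83 9; 84 16; 85 24; 86 17; 87 15; 88 10; 89 7; 90 4; 91 3; 92 10; 93 4; 94 4; 95 5; 96 1; 117 5; 118 2; 119 11; 120 16; 121 16; 122 26; 123 14; 124 10; 125 4; 126 1; 127 1; 128 5; 129 9; 130 5; 131 4; 132 9; 133 2; 134 3; 135 1; 136 1; 1084 15; 
top 310 foot ((0.543047308921814, 0.15275530517101288), 0.07211701571941376) z med 0.01687022935189464 bench z 0.0006544932019549865
0.03 0.046 15 [0.5338 0.1098 0.033 ]
0.046 0.055 0 
0.055 0.08 3 [0.5256 0.1113 0.071 ]
0.08 0.09 91 [0.54   0.1197 0.0867]
0.09 0.1 31 [0.5409 0.1213 0.0933]
75 1; 82 1; 83 6; 84 9; 85 13; 86 8; 87 17; 88 17; 89 17; 90 7; 91 6; 92 3; 93 3; 94 8; 95 2; 96 1; 97 1; 98 2; 99 1; 1228 11;
```

View pics/side0z.png

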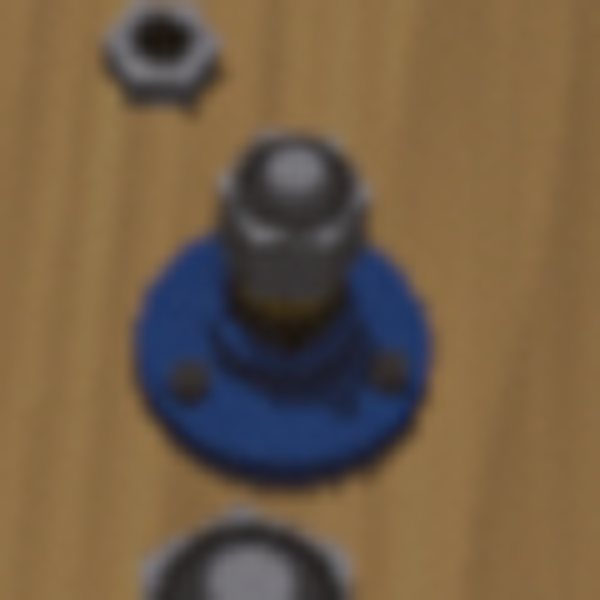

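View pics/top0z.png

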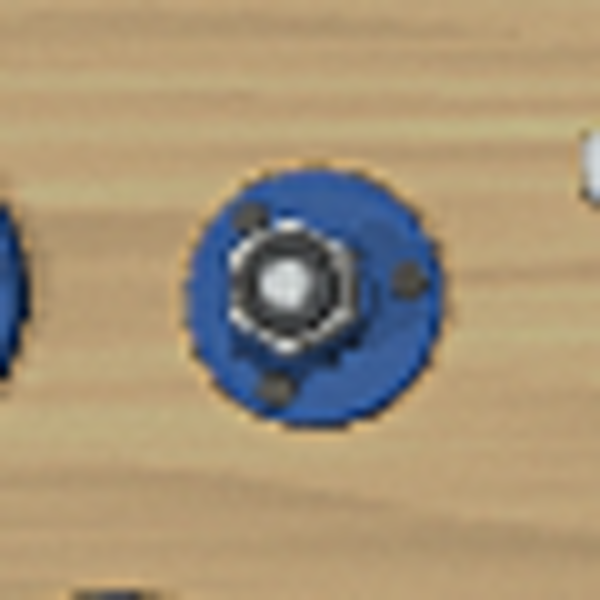

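The 41 mm foot radius picks the small blue post, at about (0.540, 0.122), with the nut top near z 0.086. Next I fit the nut's yaw and centre from both views.

```bash
python3 - <<'E'
from h import *
from scipy.optimize import minimize
# image-model fit: sample gradient along projected top hex outline + foot circle
def grad(c):
    p=cv2.imread(f"pics/{c}0.png").astype(np.float32); return p
def edge(z,x,y,r_fun,c,S=3):
    pass
ims={c:cv2.imread(f"pics/{c}0.png").astype(np.float32) for c in("top","side")}
def samp(c,uv): 
    return np.stack([cv2.remap(ims[c][...,k],uv[:,0].astype(np.float32)[None],uv[:,1].astype(np.float32)[None],cv2.INTER_CUBIC)[0] for k in range(3)],1)
# foot centre: outer contrast of circle r=42 z=16 vs outside
a=np.linspace(0,2*np.pi,180,endpoint=False)
def foot(c):
    def f(q):
        i=samp(c,proj(c,np.c_[q[0]+.0395*np.cos(a),q[1]+.0395*np.sin(a),0*a+.016]))
        o=samp(c,proj(c,np.c_[q[0]+.0455*np.cos(a),q[1]+.0455*np.sin(a),0*a+.013]))
        return -np.abs(i-o).sum(1).mean()
    best=min(((f((x,y)),x,y) for x in np.arange(.53,.551,.001) for y in np.arange(.112,.135,.001)))
    r=minimize(f,best[1:],method="Nelder-Mead",options=dict(xatol=1e-5)); return r.x,r.fun
def stud(c):
    D=0
for c in ims: print(c,"foot",foot(c))
# hex silhouettes
def hexpts(x,y,th,R,z,n=8):
    k=np.arange(6); C=np.c_[np.cos(th+np.pi/6+k*np.pi/3),np.sin(th+np.pi/6+k*np.pi/3)]*R
    P=np.concatenate([C+(np.roll(C,-1,0)-C)*t for t in np.linspace(0,1,n,endpoint=False)])
    return np.c_[P[:,0]+x,P[:,1]+y,np.full(len(P),z)]
# yaw from top view, using mask of non-blue within radius & trace
for t in ("nut_mid",):
  for c in ims:
    bot.capture(c)
    for r in bot.trace(c,t):
        b=r["bbox"]; cx=(b[0]+b[2])/2
        if abs(cx-(289 if c=="top" else 339))<6:
            m=r["region"]; print(c,b,r["p"],m.sum())
            np.save(f"pics/{c}_nutmask.npy",m)
            hz=.028;
            def f(q,full=False):
                x,y,th,zt=q
                P=np.r_[hexpts(x,y,th,.036/np.sqrt(3),zt,1),hexpts(x,y,th,.036/np.sqrt(3),zt-hz,1)]
                uv=proj(c,P); h=cv2.convexHull(uv.astype(np.float32))
                o=np.array([b[0]-6,b[1]-6]);S=8
                im=np.zeros((int(b[3]-b[1]+12)*S,int(b[2]-b[0]+12)*S),np.uint8)
                o=np.floor(o);cv2.fillPoly(im,[np.round((h-o+.5)*S).astype(np.int32)],1)
                mm=m[int(o[1]):int(o[1])+im.shape[0]//S,int(o[0]):int(o[0])+im.shape[1]//S]
                s=cv2.resize(im.astype(np.float32),mm.shape[::-1],interpolation=cv2.INTER_AREA)
                return np.abs(s-mm).sum()
            R=[]
            for th0 in np.radians(np.arange(0,60,6)):
                r2=minimize(f,[.5405,.122,th0,.085],method="Nelder-Mead",options=dict(initial_simplex=np.array([[.5405,.122,th0,.085],[.5445,.122,th0,.085],[.5405,.126,th0,.085],[.5405,.122,th0+.1,.085],[.5405,.122,th0,.088]])))
                R.append((r2.fun,r2.x[:2].round(4),np.degrees(r2.x[2]).round(1),r2.x[3].round(4)))
            R.sort(key=lambda v:v[0]); print(*R[:5],sep="\n")
# stud top: bright disc centroid at z=.094
p=ims["top"].mean(2)
g=p[214:224,283:296]; 
E
```

```text
top foot (array([0.53922944, 0.11965691]), np.float64(-260.21051025390625))
side foot (array([0.54009721, 0.12799821]), np.float64(-127.81510162353516))
side [333.4, 222.8, 347.1, 241.1] 0.63 137
(np.float64(83.71875), array([0.5401, 0.1145]), np.float64(20.5), np.float64(0.0756))
(np.float64(85.890625), array([0.5402, 0.1206]), np.float64(14.4), np.float64(0.0839))
(np.float64(86.3125), array([0.5402, 0.1222]), np.float64(18.5), np.float64(0.0863))
(np.float64(86.5), array([0.5401, 0.1218]), np.float64(15.7), np.float64(0.0844))
(np.float64(87.046875), array([0.5405, 0.121 ]), np.float64(30.4), np.float64(0.084))
side [327.0, 268.6, 347.2, 288.5] 0.57 193
(np.float64(193.0), array([0.5405, 0.122 ]), np.float64(0.0), np.float64(0.085))
(np.float64(193.0), array([0.5405, 0.122 ]), np.float64(6.0), np.float64(0.085))
(np.float64(193.0), array([0.5405, 0.122 ]), np.float64(12.0), np.float64(0.085))
(np.float64(193.0), array([0.5405, 0.122 ]), np.float64(18.0), np.float64(0.085))
(np.float64(193.0), array([0.5405, 0.122 ]), np.float64(24.0), np.float64(0.085))
```

```bash
python3 - <<'E'
from h import *
p=cv2.imread("pics/top0.png"); x0,y0=276,206
c=p[y0:y0+30,x0:x0+30]
hsv=cv2.cvtColor(p,cv2.COLOR_BGR2HSV)
print(hsv[y0+3:y0+24,x0+4:x0+24,1])
S=20
big=cv2.resize(c,None,fx=S,fy=S,interpolation=cv2.INTER_CUBIC)
R=.036/np.sqrt(3)
for th,col in ((90,(0,255,0)),(83,(0,0,255)),(97,(0,255,255))):
    k=np.radians(th+30+60*np.arange(6))
    for z in(.0855,):
        uv=proj("top",np.c_[.540+R*np.cos(k),.1205+R*np.sin(k),0*k+z])
        cv2.polylines(big,[np.round((uv-[x0,y0]+.5)*S).astype(np.int32)],True,col,1)
cv2.imwrite("pics/hexov.png",big)
E
```

```text
[[ 84  89  99  45 120 181 175 166 158 160 160 158 154 158 161 162 174 172
  144  79]
 [ 94 101  25  99  71  69 141 166 161 161 160 153 154 157 154 156 155 163
  176 141]
 [104  53 132  90   6  15  45 165 181 173 165 161 157 159 155 156 153 159
  161 170]
 [ 81 117 177  59  13   6  56  83   4  16  92 167 168 161 165 152 158 159
  153 163]
 [ 51 183 176 149  97   6   8  25   8   3  10  38 108 172 164 161 154 154
  156 159]
 [128 169 168 153   5   4   8   4  11  14   4  13   9  27  91 172 160 158
  153 158]
 [174 170 173   4   7   8  11  16  11   8  15  10  14   2   6  35 159 158
  156 164]
 [172 165 168   4  11  12   8   7   5   5   5   8  16   7  10  64 157 161
  162 121]
 [173 163 158  18   7  13   9   8   7   7   6   5  10   5   6  34 164 159
  165  57]
 [167 164 157  33  11   5   8   6   6   7   7  10  18  12   2  12 163 164
  164  49]
 [164 162 162   9  17   5   8   4   6   6   7  10  18  13   2  16 162 156
  165 126]
 [172 162 164   4  22  15   6   8   8   6   5  17  16   8   9  18 159 156
  159 158]
 [164 163 161   6  16   5  14  16  10   9   9  10  16   5   7  15 160 159
  163 155]
 [172 159 173  66  16   5  17   4  15  16   9   8   3  10  27 117 159 153
  159 157]
 [173 160 162 173  95  74   3  10  15   4   2   4  10  30 141 164 152 153
  156 157]
 [171 164 157 162 174 155  73  27   5   8  26  45 124 161 156 150 153 156
  151 157]
 [179 173 161 161 145 166 182 110  40  62 131 163 170 167 161 160 152 154
  152 152]
 [ 15 164 166 156 159 165 166 172 177 167 164 156 152 147 157 153 160 156
  159 159]
 [105  59 183 165 162 146  84  19  71 160 155 160 158 155 159 154 154 156
  155 163]
 [101  86 156 177 167 128  23  18  21  73 161 160 154 152 153 154 156 155
  161 178]
 [ 95 104  90 161 184 128   3  18  31 106 156 159 158 156 155 158 158 163
  181 132]]
```

View pics/hexov.png

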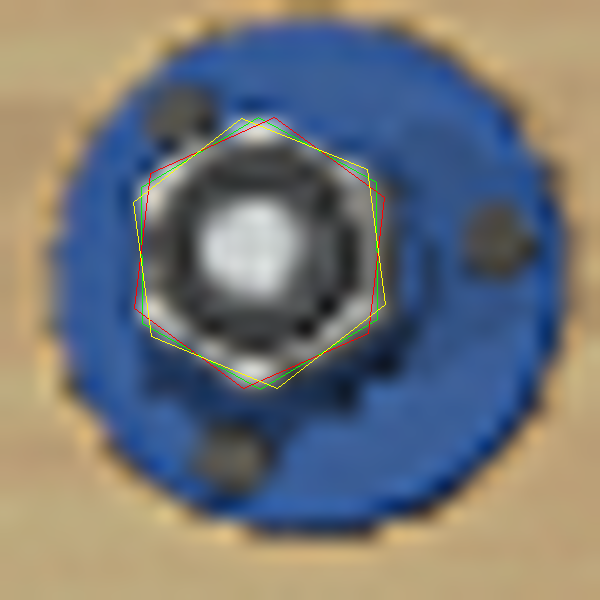

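```bash
python3 - <<'E'
from h import *
from scipy.optimize import minimize
p=cv2.imread("pics/top0.png"); x0,y0=276,206;W=22
s=cv2.cvtColor(p,cv2.COLOR_BGR2HSV)[y0:y0+W,x0:x0+W,1].astype(float)
m=np.clip(1-s/160,0,1); ok=np.ones_like(m,bool); ok[:9,:10]=0; ok[:,:6]=0; ok[:5]=0;ok[20:]=0;ok[:,20:]=0
ok[9:13,:]=ok[9:13,:]
S=16;R=.036/np.sqrt(3)
def f(q,zt):
    x,y,th=q[0],q[1],q[2]/100
    k=th+np.pi/6+np.pi/3*np.arange(6); C=np.c_[x+R*np.cos(k),y+R*np.sin(k)]
    uv=proj("top",np.r_[np.c_[C,0*k+zt],np.c_[C,0*k+zt-.028]])
    im=np.zeros((W*S,W*S),np.uint8)
    cv2.fillPoly(im,[np.round((cv2.convexHull(uv.astype(np.float32))-[x0,y0]+.5)*S*16).astype(np.int32)],1,shift=4)
    r=cv2.resize(im.astype(np.float32),(W,W),interpolation=cv2.INTER_AREA)
    return (((r-m)**2)[ok]).sum()
for zt in (.083,.0855,.088):
    L=[]
    for t in range(60,120,6):
        a=[.540,.1205,np.radians(t)*100]
        r=minimize(f,a,args=(zt,),method="Nelder-Mead",options=dict(initial_simplex=[a,[.543,.1205,a[2]],[.54,.1235,a[2]],[.54,.1205,a[2]+10]]))
        L.append((round(r.fun,3),r.x[:2].round(4),round(np.degrees(r.x[2]/100),1)))
    L.sort(key=lambda v:v[0]); print(zt,L[:4])
# side: stud tip & nut yaw overlay
q=cv2.imread("pics/side0.png"); X0,Y0=322,218;S=24
big=cv2.resize(q[Y0:Y0+25,X0:X0+30],None,fx=S,fy=S,interpolation=cv2.INTER_CUBIC)
for th,col in ((90,(0,255,0)),(94,(0,0,255))):
    k=np.radians(th+30+60*np.arange(6))
    for z in(.0855,.0575):
        uv=proj("side",np.c_[.540+R*np.cos(k),.121+R*np.sin(k),0*k+z])
        cv2.polylines(big,[np.round((uv-[X0,Y0]+.5)*S).astype(np.int32)],True,col,1)
a=np.radians(np.arange(0,360,10))
uv=proj("side",np.c_[.54+.0155*np.cos(a),.121+.0155*np.sin(a),0*a+.051]);cv2.polylines(big,[np.round((uv-[X0,Y0]+.5)*S).astype(np.int32)],True,(0,255,255),1)
uv=proj("side",np.c_[.54+.01*np.cos(a),.121+.01*np.sin(a),0*a+.094]);cv2.polylines(big,[np.round((uv-[X0,Y0]+.5)*S).astype(np.int32)],True,(255,255,0),1)
cv2.imwrite("pics/hexside.png",big)
E
```

```text
0.083 [(np.float64(2.804), array([0.5404, 0.1209]), np.float64(90.4)), (np.float64(2.828), array([0.5404, 0.1209]), np.float64(90.5)), (np.float64(2.848), array([0.5403, 0.1209]), np.float64(90.4)), (np.float64(2.852), array([0.5404, 0.1208]), np.float64(90.8))]Traceback (most recent call last):
  File "<stdin>", line 20, in <module>
    res = _minimize_neldermead(fun, x0, args, callback, bounds=bounds,
                               **options)
    fxe = func(xe)
    fx = function(np.copy(x), *(wrapper_args + args))
  File "<stdin>", line 11, in f
  File "h.py", line 4, in proj
    i=bot.camera_info(c); X=np.atleast_2d(np.array(X,float))
ValueError: time passes only in moves, steps and waits
```

```bash
sed -i 's/^from rig import bot/from rig import bot\n_ci={}\ndef ci(c):\n    if c not in _ci: _ci[c]=bot.camera_info(c)\n    return _ci[c]/; s/i=bot.camera_info(c)/i=ci(c)/' h.py; python3 - <<'E'
from h import *
R=.036/np.sqrt(3)
q=cv2.imread("pics/side0.png"); X0,Y0=322,218;S=24
big=cv2.resize(q[Y0:Y0+25,X0:X0+30],None,fx=S,fy=S,interpolation=cv2.INTER_CUBIC)
Y=.122
def dr(P,col):
    uv=proj("side",P);cv2.polylines(big,[np.round((uv-[X0,Y0]+.5)*S).astype(np.int32)],True,col,1)
for th,col in ((90.5,(0,255,0)),):
    k=np.radians(th+30+60*np.arange(6))
    for z in(.0855,.0575): dr(np.c_[.540+R*np.cos(k),Y+R*np.sin(k),0*k+z],col)
a=np.radians(np.arange(0,360,10))
dr(np.c_[.54+.0155*np.cos(a),Y+.0155*np.sin(a),0*a+.051],(0,255,255))
dr(np.c_[.54+.01*np.cos(a),Y+.01*np.sin(a),0*a+.094],(255,255,0))
cv2.imwrite("pics/hexside.png",big)
print(bot.read_state()["time_s"])
D=np.load("pics/top0d.npy")
for b in ((222,198,266,242),(248,245,292,290)):
    uv,P=cloud("top",D,b); m=(P[:,2]>.09)&(P[:,2]<.2); print(P[m].mean(0),P[m][:,:2].min(0),P[m][:,:2].max(0),np.percentile(P[m][:,2],[50,99]))
E
```

```text
0.8
[0.54412797 0.27086134 0.12178388] [0.51830339 0.24575293] [0.57050548 0.30115494] [0.12248181 0.13506507]
[0.38787115 0.18637621 0.12276443] [0.36128076 0.16029377] [0.41341547 0.21536547] [0.12318215 0.13561705]
```

View pics/hexside.png

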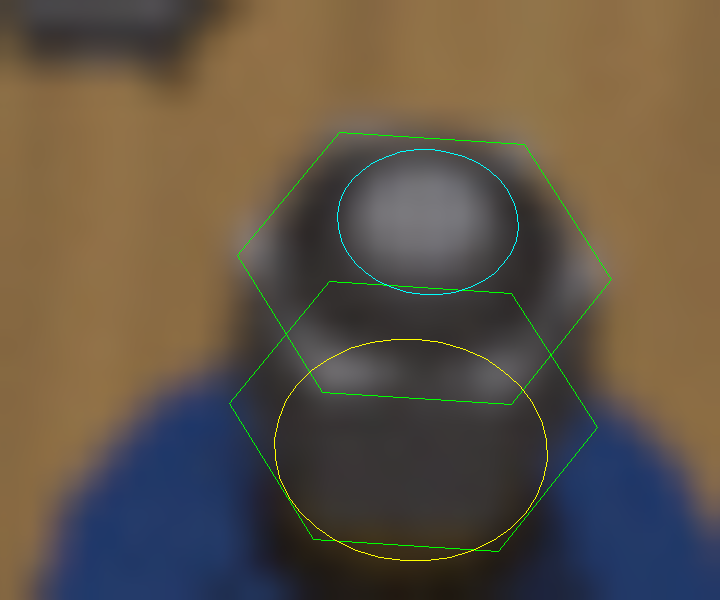

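The overlay agrees: nut axis at about (0.5402, 0.1217), flat normals at yaw 90.5° + n·60°, top at about z 0.0855, so a gap of about 6 mm. I move above it with the jaws at yaw 150°, which leaves plenty of clockwise range.

Request:
servo_tool([
  [0, [-40, -29, 0], 0],
  [0, [-40, -29, 0], 0],
  [0, [-40, -29, 0], 0],
  [0, [-40, -29, 0], 0],
  [0, [-40, -29, 0], 0],
])

```text
time_s: 1.42
position: [0.3365, 0.396, 0.2228]
tcp_rot: [[-0.953, 0.302, 0.001], [0.302, 0.953, 0.0], [-0.001, 0.001, -1.0]]
force: [0.3, 0.0, 0.1]
opening: 1.002
```

Request:
servo_tool([
  [0, [-40, -29, 0], 0],
  [0, [-40, -29, 0], 0],
  [0, [-40, -29, 0], 0],
  [0, [-40, -29, 0], 0],
  [0, [-40, -29, 0], 0],
])

```text
time_s: 2.05
position: [0.4835, 0.1972, 0.2228]
tcp_rot: [[-0.953, 0.302, 0.001], [0.302, 0.953, 0.0], [-0.001, 0.001, -1.0]]
force: [0.3, -0.4, -0.2]
opening: 0.994
```

Request:
servo_tool([
  [0, [-40, -29, 0], 0],
  [0, [-38, -27, 0], 0],
  [0, [0, 0, 0], -10],
  [0, [0, 0, 0], -10],
  [0, [0, 0, 0], -10],
])

```text
time_s: 2.68
position: [0.5401, 0.1213, 0.2226]
tcp_rot: [[-0.975, -0.22, 0.0], [-0.22, 0.975, 0.0], [-0.0, -0.0, -1.0]]
force: [-0.4, -0.4, 0.5]
opening: 0.999
```

Request:
servo_tool([
  [0, [0, 0, 0], -10],
  [0, [0, 0, 0], -10],
  [0, [0, 0, 0], -10],
  [0, [0, 0, 0], -10],
  [0, [0, 0, 0], -8],
])

```text
time_s: 3.3
position: [0.54, 0.1216, 0.2227]
tcp_rot: [[-0.489, -0.872, 0.0], [-0.872, 0.489, 0.0], [-0.0, -0.0, -1.0]]
force: [0.3, -0.2, 0.2]
opening: 1.0
```

Request:
servo_tool([
  [0, [0, 0, 0], 0],
  [0, [0, 0, 0], 0],
])

```text
time_s: 3.55
position: [0.5399, 0.1216, 0.2226]
tcp_rot: [[-0.495, -0.869, 0.0], [-0.869, 0.495, 0.0], [-0.0, -0.0, -1.0]]
force: [-0.5, -0.2, 0.1]
opening: 1.004
```

Request:
servo_tool([
  [0, [0, 0, 30], 0],
  [0, [0, 0, 30], 0],
  [0, [0, 0, 30], 0],
  [0, [0, 0, 30], 0],
  [0, [0, 0, 0], 0],
])

```text
time_s: 4.18
position: [0.5381, 0.1215, 0.1006]
tcp_rot: [[-0.495, -0.869, -0.005], [-0.869, 0.495, -0.0], [0.003, 0.005, -1.0]]
force: [0.5, -0.4, 0.5]
opening: 1.0
```

```bash
python3 - <<'E'
from h import *
p,d=bot.capture("side"); cv2.imwrite("pics/side1.png",cv2.resize(p[170:290,270:410],None,fx=5,fy=5,interpolation=cv2.INTER_CUBIC))
print(bot.read_state()["joint_positions"])
E
```

```text
[ 1.12183971e+00  3.45997231e+01  9.84356018e+01 -1.02975909e-03
  4.70826511e+01 -1.49248233e+02]
```

View pics/side1.png

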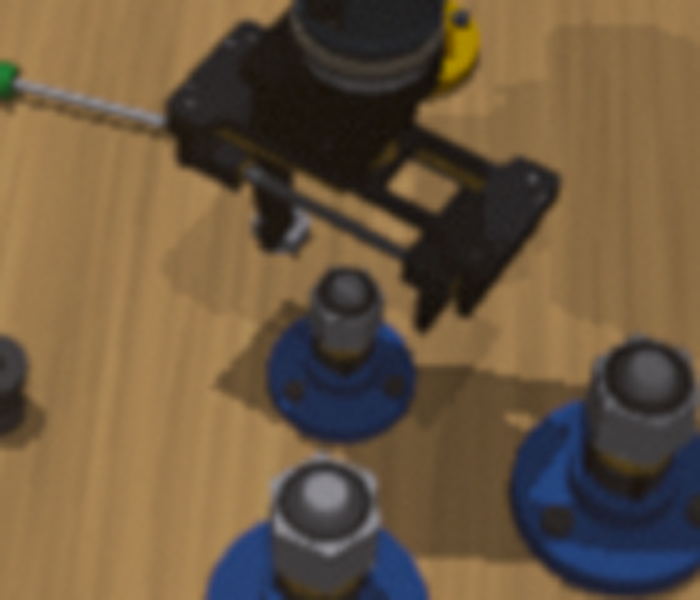

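The fingers straddle the small post: tips at about (275,240) and (430,320) in the crop, stud tip at (345,285). I go down.

Request:
servo_tool([
  [0, [0, 0, 11], 0],
  [0, [0, 0, 11], 0],
  [0, [0, 0, 11], 0],
  [0, [0, 0, 11], 0],
  [0, [0, 0, 0], 0],
])

```text
time_s: 4.85
position: [0.5391, 0.1215, 0.0574]
tcp_rot: [[-0.494, -0.87, -0.002], [-0.87, 0.494, -0.0], [0.001, 0.002, -1.0]]
force: [0.2, 0.1, 0.3]
opening: 0.998
```

Request:
servo_tool([
  [0, [0, 0, 0], 0],
  [0, [0, 0, 0], 0],
])

```text
time_s: 5.1
position: [0.5402, 0.1216, 0.0589]
tcp_rot: [[-0.494, -0.87, 0.001], [-0.87, 0.494, 0.0], [-0.0, -0.001, -1.0]]
force: [-0.1, 1.2, 0.4]
opening: 0.995
```

```bash
python3 - <<'E'
from h import *
for c,(x,y,w,h) in dict(side=(290,190,90,75),top=(250,180,80,70)).items():
    p,d=bot.capture(c); cv2.imwrite(f"pics/{c}2.png",cv2.resize(p[y:y+h,x:x+w],None,fx=8,fy=8,interpolation=cv2.INTER_CUBIC))
s=bot.read_state(); print(s["moment"],s["force"],s["position"])
E
```

```text
[ 0.070306    0.10657965 -0.01711216] [-0.3416787  -0.11629294 -0.3081467 ] [0.5401745  0.12157605 0.05892175]
```

View pics/side2.png

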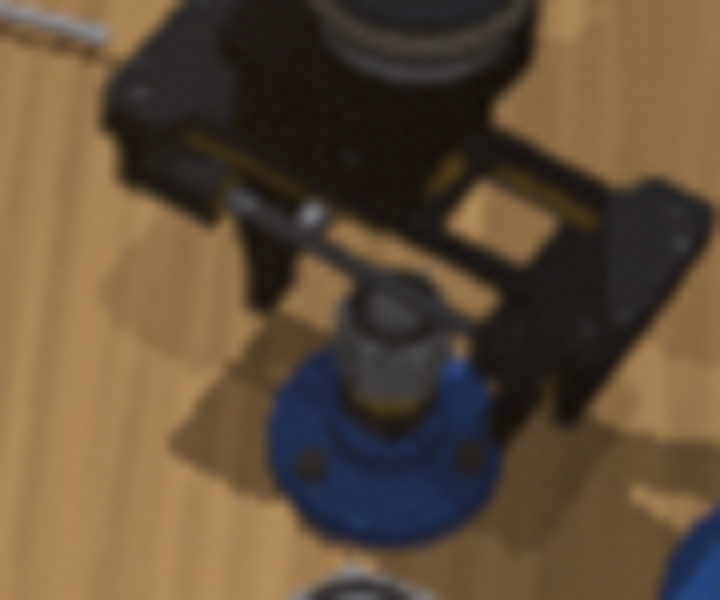

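View pics/top2.png

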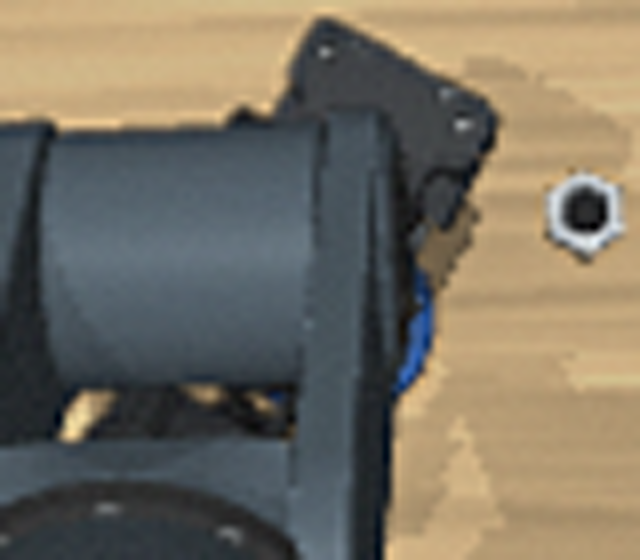

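The fingers sit either side of the nut, clear on both sides. I lower 3 mm and close.

Request:
servo_tool([
  [0, [0, 0, 3], 0],
  [1, [0, 0, 0], 0],
  [1, [0, 0, 0], 0],
  [1, [0, 0, 0], 0],
  [1, [0, 0, 0], 0],
])

```text
time_s: 5.82
position: [0.5399, 0.1216, 0.0556]
tcp_rot: [[-0.494, -0.87, 0.0], [-0.87, 0.494, -0.0], [-0.0, -0.0, -1.0]]
force: [-0.2, -1.5, 0.1]
opening: 0.632
```

Request:
servo_tool([
  [1, [0, 0, 0], 0],
  [1, [0, 0, 0], 0],
  [1, [0, 0, 0], 0],
])

```text
time_s: 6.2
position: [0.5401, 0.1216, 0.0556]
tcp_rot: [[-0.494, -0.87, 0.0], [-0.87, 0.494, -0.0], [-0.0, -0.0, -1.0]]
force: [-0.3, -0.2, -0.2]
opening: 0.412
```

```bash
cat > st.py <<'E'
from h import *
s=bot.read_state(); print(round(s["time_s"],2),"pos",s["position"].round(4),"M",s["moment"].round(3),"F",s["force"].round(1),"op",round(s["opening"]*87,2),"yaw",round(np.degrees(np.arctan2(s["tcp_rot"][1,1],s["tcp_rot"][0,1])),2),"j6",round(s["joint_positions"][5],2),"tau6",round(s["tau"][5],3))
E
python3 st.py
```

```text
6.2 pos [0.5401 0.1216 0.0556] M [ 0.012  0.027 -0.052] F [-0.3 -0.2 -0.2] op 35.81 yaw 150.42 j6 -149.3 tau6 -0.01
```

The jaws stopped at 35.8 mm, so they are on the flats. I turn clockwise, following the lead.

Request:
servo_tool([
  [1, [0, 0, 0.2], 6],
  [1, [0, 0, 0.2], 6],
  [1, [0, 0, 0.1], 6],
  [1, [0, 0, 0.2], 6],
  [1, [0, 0, 0.1], 6],
])

```text
time_s: 6.82
position: [0.5405, 0.1212, 0.0549]
tcp_rot: [[-0.864, -0.504, 0.001], [-0.504, 0.864, -0.001], [-0.001, -0.001, -1.0]]
force: [-0.3, -1.5, -0.4]
opening: 0.412
```

```bash
python3 st.py; python3 st.py
```

```text
6.83 pos [0.5405 0.1212 0.0549] M [-0.217 -0.086  0.084] F [-0.3 -1.5 -0.4] op 35.82 yaw 120.28 j6 -119.12 tau6 -0.428
6.83 pos [0.5405 0.1212 0.0549] M [-0.217 -0.086  0.084] F [-0.3 -1.5 -0.4] op 35.82 yaw 120.28 j6 -119.12 tau6 -0.428
```

Request:
servo_tool([
  [1, [0, 0, 0.2], 6],
  [1, [0, 0, 0.2], 6],
  [1, [0, 0, 0.1], 6],
  [1, [0, 0, 0.2], 6],
  [1, [0, 0, 0.1], 6],
])

```text
time_s: 7.45
position: [0.5406, 0.1208, 0.0541]
tcp_rot: [[-1.0, -0.005, 0.001], [-0.005, 1.0, -0.001], [-0.001, -0.001, -1.0]]
force: [0.7, -2.8, -1.0]
opening: 0.412
```

```bash
python3 st.py
```

```text
7.45 pos [0.5406 0.1208 0.0541] M [-0.513 -0.141  0.185] F [ 0.7 -2.8 -1. ] op 35.86 yaw 90.3 j6 -89.12 tau6 -0.426
```

Request:
servo_tool([
  [1, [0, -0.8, 0.2], 6],
  [1, [0, 0, 0.2], 6],
  [1, [0, 0, 0.1], 6],
  [1, [0, 0, 0.2], 6],
  [1, [0, 0, 0.1], 6],
])

```text
time_s: 8.07
position: [0.5405, 0.1202, 0.0532]
tcp_rot: [[-0.869, 0.496, 0.001], [0.496, 0.869, -0.001], [-0.001, -0.0, -1.0]]
force: [0.9, -3.3, -0.4]
opening: 0.413
```

```bash
python3 st.py
```

```text
8.07 pos [0.5405 0.1202 0.0532] M [-0.413 -0.155  0.131] F [ 0.9 -3.3 -0.4] op 35.93 yaw 60.29 j6 -59.21 tau6 -0.427
```

Request:
servo_tool([
  [1, [0, 0, 0.2], 6],
  [1, [0, 0, 0.2], 6],
  [1, [0, 0, 0.1], 6],
  [1, [0, 0, 0.2], 6],
  [1, [0, 0, 0.1], 6],
])

```text
time_s: 8.7
position: [0.5401, 0.1199, 0.0524]
tcp_rot: [[-0.505, 0.863, 0.0], [0.863, 0.505, -0.002], [-0.001, -0.001, -1.0]]
force: [0.7, -3.7, -0.2]
opening: 0.415
```

```bash
python3 st.py
```

```text
8.7 pos [0.5401 0.1199 0.0524] M [-0.602 -0.044  0.145] F [ 0.7 -3.7 -0.2] op 36.09 yaw 30.31 j6 -29.21 tau6 -0.428
```

120° has run at about 0.13 N m. I regrip 60° back so that the last stretch needs no further change.

Request:
servo_tool([
  [0, [0, 0, 0], 0],
  [0, [0, 0, 0], 0],
  [0, [0, 0, 0], 0],
  [0, [0, 0, 0], 0],
  [0, [0, 0, 0], -10],
])

```text
time_s: 9.32
position: [0.5399, 0.1209, 0.0524]
tcp_rot: [[-0.652, 0.758, 0.0], [0.758, 0.652, 0.0], [0.0, 0.0, -1.0]]
force: [-0.1, -0.8, 1.0]
opening: 0.896
```

Request:
servo_tool([
  [0, [0, 0, 0], -10],
  [0, [0, 0, 0], -10],
  [0, [0, 0, 0], -10],
  [0, [0, 0, 0], -10],
  [0, [0, 0, 0], -10],
])

```text
time_s: 9.95
position: [0.5399, 0.1209, 0.0524]
tcp_rot: [[-1.0, -0.013, 0.0], [-0.013, 1.0, 0.0], [-0.0, 0.0, -1.0]]
force: [-1.3, -0.2, -0.3]
opening: 0.999
```

Request:
servo_tool([
  [0, [0, 0, 0], 0],
  [0, [0, 0, 0], 0],
])

```text
time_s: 10.2
position: [0.5399, 0.1209, 0.0524]
tcp_rot: [[-1.0, -0.005, 0.0], [-0.005, 1.0, 0.0], [-0.0, 0.0, -1.0]]
force: [0.4, -0.9, -0.6]
opening: 0.998
```

```bash
python3 st.py;  python3 - <<'E'
from h import *
p,d=bot.capture("side"); cv2.imwrite("pics/side3.png",cv2.resize(p[190:265,290:380],None,fx=8,fy=8,interpolation=cv2.INTER_CUBIC))
E
```

```text
10.2 pos [0.5399 0.1209 0.0524] M [-0.006  0.049  0.006] F [ 0.4 -0.9 -0.6] op 86.84 yaw 90.29 j6 -89.25 tau6 0.004
```

View pics/side3.png

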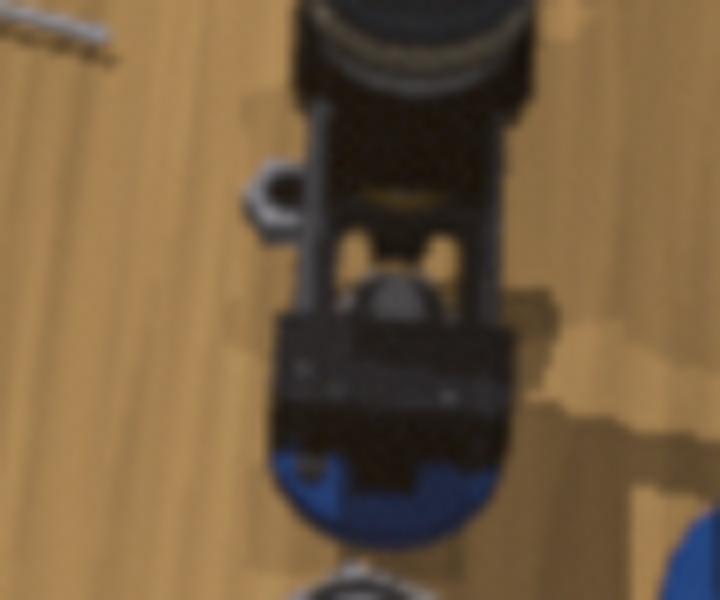

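Request:
servo_tool([
  [0, [-0.2, -1.2, 0], -2],
  [1, [0, 0, 0], 0],
  [1, [0, 0, 0], 0],
  [1, [0, 0, 0], 0],
  [1, [0, 0, 0], 0],
])

```text
time_s: 10.88
position: [0.5401, 0.1196, 0.0523]
tcp_rot: [[-0.999, -0.042, 0.0], [-0.042, 0.999, -0.0], [-0.0, -0.0, -1.0]]
force: [-0.5, 0.8, 0.6]
opening: 0.631
```

Request:
servo_tool([
  [1, [0, 0, 0], 0],
  [1, [0, 0, 0], 0],
  [1, [0, 0, 0], 0],
  [1, [0, 0, 0], 0],
])

```text
time_s: 11.38
position: [0.5402, 0.1203, 0.0524]
tcp_rot: [[-0.999, -0.042, 0.0], [-0.042, 0.999, 0.001], [-0.0, 0.001, -1.0]]
force: [0.5, 4.9, 0.8]
opening: 0.408
```

```bash
python3 st.py
```

```text
11.38 pos [0.5402 0.1203 0.0524] M [ 0.983  0.081 -0.007] F [0.5 4.9 0.8] op 35.52 yaw 92.41 j6 -91.51 tau6 0.006
```

Request:
servo_tool([
  [1, [0, 0.8, 0.2], 6],
  [1, [0, 0, 0.2], 6],
  [1, [0, 0, 0.1], 6],
  [1, [0, 0, 0.2], 6],
  [1, [0, 0, 0.1], 6],
])

```text
time_s: 12.0
position: [0.5401, 0.1202, 0.0517]
tcp_rot: [[-0.885, 0.465, -0.0], [0.465, 0.885, -0.001], [-0.0, -0.001, -1.0]]
force: [0.1, 2.0, 0.4]
opening: 0.413
```

```bash
python3 st.py
```

```text
12.0 pos [0.5401 0.1202 0.0517] M [0.312 0.074 0.127] F [0.1 2.  0.4] op 35.92 yaw 62.28 j6 -61.25 tau6 -0.433
```

Request:
servo_tool([
  [1, [0, 0, 0.2], 6],
  [1, [0, 0, 0.2], 6],
  [1, [0, 0, 0.1], 6],
  [1, [0, 0, 0.2], 6],
  [1, [0, 0, 0.1], 6],
])

```text
time_s: 12.62
position: [0.5399, 0.12, 0.0508]
tcp_rot: [[-0.534, 0.845, -0.0], [0.845, 0.534, -0.001], [-0.0, -0.001, -1.0]]
force: [-0.4, 1.7, -0.5]
opening: 0.411
```

```bash
python3 st.py
```

```text
12.62 pos [0.5399 0.12   0.0508] M [0.207 0.098 0.079] F [-0.4  1.7 -0.5] op 35.79 yaw 32.29 j6 -31.25 tau6 -0.432
```

Request:
servo_tool([
  [1, [0, 0, 0.1], 4],
  [1, [0, 0, 0.1], 4],
  [1, [0, 0, 0.1], 4],
  [1, [0, 0, 0.1], 4],
  [1, [0, 0, 0.1], 4],
])

```text
time_s: 13.25
position: [0.5397, 0.12, 0.0503]
tcp_rot: [[-0.214, 0.977, -0.001], [0.977, 0.214, -0.001], [-0.001, -0.001, -1.0]]
force: [-0.8, 1.2, 1.2]
opening: 0.41
```

```bash
python3 st.py
```

```text
13.25 pos [0.5397 0.12   0.0503] M [0.167 0.159 0.105] F [-0.8  1.2  1.2] op 35.64 yaw 12.35 j6 -11.32 tau6 -0.249
```

Request:
servo_tool([
  [1, [0, 0, 0.1], 4],
  [1, [0, 0, 0.1], 4],
  [1, [0, 0, 0.2], 4],
  [1, [0, 0, 0.1], 4],
  [1, [0, 0, 0.1], 4],
])

```text
time_s: 13.88
position: [0.5395, 0.12, 0.0497]
tcp_rot: [[0.133, 0.991, -0.001], [0.991, -0.133, -0.001], [-0.001, -0.001, -1.0]]
force: [-1.7, 0.8, 1.8]
opening: 0.408
```

```bash
python3 st.py
```

```text
13.88 pos [0.5395 0.12   0.0497] M [0.165 0.218 0.128] F [-1.7  0.8  1.8] op 35.51 yaw -7.65 j6 8.68 tau6 -0.25
```

Request:
servo_tool([
  [1, [0, 0, 0.1], 4],
  [1, [0, 0, 0.1], 4],
  [1, [0, 0, 0.1], 4],
  [1, [0, 0, 0.1], 4],
  [1, [0, 0, 0.1], 4],
])

```text
time_s: 14.5
position: [0.5393, 0.12, 0.0491]
tcp_rot: [[0.464, 0.886, -0.002], [0.886, -0.464, -0.001], [-0.001, -0.001, -1.0]]
force: [-0.5, 1.3, 0.4]
opening: 0.411
```

```bash
python3 st.py
```

```text
14.5 pos [0.5393 0.12   0.0491] M [0.183 0.318 0.169] F [-0.5  1.3  0.4] op 35.74 yaw -27.65 j6 28.68 tau6 -0.249
```

About 237° (6.6 mm) run so far, so contact is near. Smaller steps from here.

Request:
servo_tool([
  [1, [0, 0, 0.1], 2],
  [1, [0, 0, 0], 2],
  [1, [0, 0, 0.1], 2],
])

```text
time_s: 14.88
position: [0.5394, 0.1202, 0.0489]
tcp_rot: [[0.554, 0.832, -0.002], [0.832, -0.554, -0.0], [-0.001, -0.001, -1.0]]
force: [-2.5, 0.4, 2.7]
opening: 0.411
```

```bash
python3 - <<'E'
from h import *
L=[]
for k in range(3):
    L.append(bot.read_state()["moment"][2].round(3)); bot.capture("side")
print(L)
E
python3 st.py
```

```text
[np.float64(0.182), np.float64(0.111), np.float64(0.082)]
15.03 pos [0.5394 0.1202 0.0489] M [-0.104  0.639  0.133] F [-2.6 -0.5  2.6] op 35.69 yaw -33.56 j6 34.57 tau6 0.139
```

Request:
servo_tool([
  [1, [0, 0, 0.1], 2],
  [1, [0, 0, 0], 2],
  [1, [0, 0, 0.1], 2],
])

```text
time_s: 15.4
position: [0.5394, 0.1203, 0.0487]
tcp_rot: [[0.639, 0.769, -0.001], [0.769, -0.639, -0.0], [-0.001, -0.001, -1.0]]
force: [-4.8, -1.5, 3.5]
opening: 0.412
```

```bash
python3 - <<'E'
from h import *
L=[]
for k in range(3):
    L.append(bot.read_state()["moment"][2].round(3)); bot.capture("side")
print(L)
E
python3 st.py
```

```text
[np.float64(0.125), np.float64(0.107), np.float64(0.065)]
15.55 pos [0.5394 0.1203 0.0487] M [-0.327  0.941  0.097] F [-4.7  0.   4.4] op 35.42 yaw -39.58 j6 40.59 tau6 0.139
```

Request:
servo_tool([
  [1, [0, 0, 0], 2],
  [1, [0, 0, 0], 2],
  [1, [0, 0, 0], 2],
])

```text
time_s: 15.92
position: [0.5394, 0.1203, 0.0486]
tcp_rot: [[0.715, 0.699, -0.002], [0.699, -0.715, -0.0], [-0.001, -0.001, -1.0]]
force: [-4.5, -2.1, 4.5]
opening: 0.412
```

```bash
cat > m.py <<'E'
from h import *
L=[]
for k in range(4):
    L.append(bot.read_state()["moment"][2].round(3)); p,_=bot.capture("side")
cv2.imwrite("pics/last.png",cv2.resize(p[190:265,290:380],None,fx=8,fy=8,interpolation=cv2.INTER_CUBIC))
print(L,np.mean(L).round(3))
E
python3 m.py;python3 st.py
```

```text
[np.float64(0.219), np.float64(0.289), np.float64(0.288), np.float64(0.294)] 0.272
16.12 pos [0.5394 0.1203 0.0486] M [-0.275  1.063  0.267] F [-5.1 -1.4  4.7] op 36.02 yaw -45.59 j6 46.61 tau6 0.241
```

View pics/last.png

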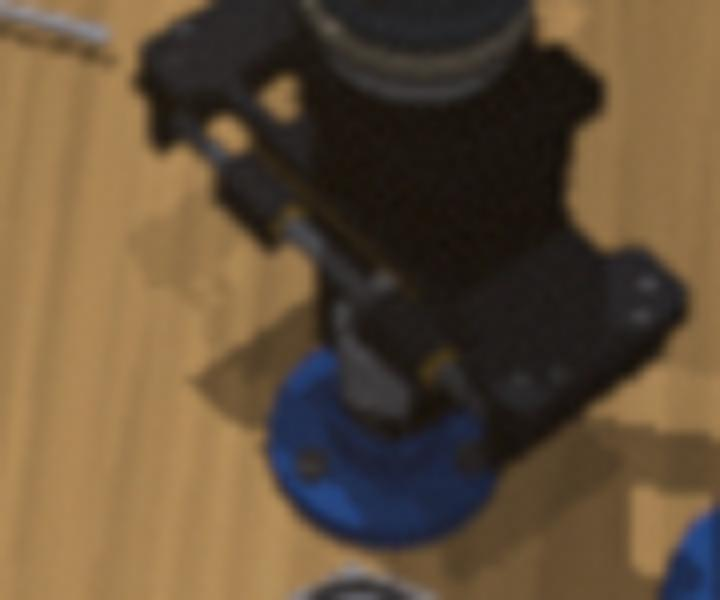

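Contact: torque is 0.28 N m at yaw −45.6°, so first contact was near −41.4°. I tighten to about 42–45° beyond that, watching the torque.

Request:
servo_tool([
  [1, [0, 0, 0], 2],
  [1, [0, 0, 0], 2],
  [1, [0, 0, 0], 2],
])

```text
time_s: 16.5
position: [0.5393, 0.1204, 0.0486]
tcp_rot: [[0.784, 0.621, -0.002], [0.621, -0.784, -0.0], [-0.001, -0.001, -1.0]]
force: [-4.6, -0.3, 3.4]
opening: 0.412
```

```bash
python3 m.py;python3 st.py
```

```text
[np.float64(0.432), np.float64(0.426), np.float64(0.435), np.float64(0.447)] 0.435
16.7 pos [0.5394 0.1204 0.0486] M [-0.191  1.068  0.408] F [-4.6 -1.9  2.6] op 35.65 yaw -51.53 j6 52.58 tau6 0.436
```

Request:
servo_tool([
  [1, [0, 0, 0], 2],
  [1, [0, 0, 0], 2],
  [1, [0, 0, 0.1], 2],
])

```text
time_s: 17.08
position: [0.5393, 0.1204, 0.0484]
tcp_rot: [[0.844, 0.536, -0.002], [0.536, -0.844, -0.0], [-0.002, -0.0, -1.0]]
force: [-5.5, -0.7, 4.0]
opening: 0.417
```

```bash
python3 m.py;python3 st.py
```

```text
[np.float64(0.426), np.float64(0.513), np.float64(0.462), np.float64(0.434)] 0.459
17.27 pos [0.5393 0.1204 0.0485] M [-0.235  1.031  0.457] F [-4.3 -0.6  2.5] op 35.98 yaw -57.53 j6 58.58 tau6 0.472
```

Request:
servo_tool([
  [1, [0, 0, 0], 2],
  [1, [0, 0, 0.1], 2],
  [1, [0, 0, 0], 2],
])

```text
time_s: 17.65
position: [0.5393, 0.1204, 0.0484]
tcp_rot: [[0.896, 0.445, -0.002], [0.445, -0.896, -0.0], [-0.002, -0.0, -1.0]]
force: [-4.9, 0.5, 2.6]
opening: 0.41
```

```bash
python3 m.py;python3 st.py
```

```text
[np.float64(0.443), np.float64(0.447), np.float64(0.5), np.float64(0.529)] 0.48
17.85 pos [0.5393 0.1204 0.0483] M [-0.162  1.057  0.485] F [-5.1 -1.1  3.7] op 35.58 yaw -63.53 j6 64.57 tau6 0.503
```

Request:
servo_tool([
  [1, [0, 0, 0], 2],
  [1, [0, 0, 0.1], 2],
  [1, [0, 0, 0], 2],
  [1, [0, 0, 0.1], 2],
  [1, [0, 0, 0], 2],
])

```text
time_s: 18.48
position: [0.5393, 0.1205, 0.0481]
tcp_rot: [[0.959, 0.283, -0.002], [0.283, -0.959, -0.0], [-0.002, -0.0, -1.0]]
force: [-4.6, -0.5, 3.4]
opening: 0.409
```

```bash
python3 m.py;python3 st.py
```

```text
[np.float64(0.547), np.float64(0.567), np.float64(0.58), np.float64(0.56)] 0.564
18.68 pos [0.5393 0.1205 0.0481] M [-0.114  1.001  0.53 ] F [-5.1 -0.4  4.1] op 36.02 yaw -73.51 j6 74.56 tau6 0.555
```

Request:
servo_tool([
  [1, [0, 0, 0], 2],
  [1, [0, 0, 0.1], 2],
  [1, [0, 0, 0], 2],
  [1, [0, 0, 0], 2],
])

```text
time_s: 19.18
position: [0.5393, 0.1206, 0.048]
tcp_rot: [[0.989, 0.146, -0.002], [0.146, -0.989, -0.0], [-0.002, 0.0, -1.0]]
force: [-4.6, -0.1, 3.4]
opening: 0.409
```

```bash
python3 m.py;python3 st.py
```

```text
[np.float64(0.585), np.float64(0.608), np.float64(0.6), np.float64(0.561)] 0.588
19.38 pos [0.5393 0.1206 0.0479] M [-0.023  1.044  0.557] F [-4.9 -0.3  2.7] op 35.6 yaw -81.51 j6 82.55 tau6 0.596
```

Request:
servo_tool([
  [1, [0, 0, 0], 2],
  [1, [0, 0, 0], 2],
  [1, [0, 0, 0], 1.5],
])

```text
time_s: 19.75
position: [0.5393, 0.1206, 0.0479]
tcp_rot: [[0.999, 0.051, -0.002], [0.051, -0.999, -0.0], [-0.002, 0.0, -1.0]]
force: [-4.9, 0.4, 2.6]
opening: 0.415
```

```bash
python3 m.py;python3 st.py
```

```text
[np.float64(0.628), np.float64(0.674), np.float64(0.66), np.float64(0.62)] 0.646
19.95 pos [0.5393 0.1206 0.0479] M [0.054 1.023 0.655] F [-4.4  1.3  1.5] op 35.9 yaw -87.02 j6 88.06 tau6 0.626
```

Torque is 0.625–0.645 N m at about 44° past contact. I release and lift away.

Request:
servo_tool([
  [0, [0, 0, 0], 0],
  [0, [0, 0, 0], 0],
  [0, [0, 0, 0], 0],
  [0, [0, 0, 0], 0],
  [0, [0, 0, 0], 0],
])

```text
time_s: 20.58
position: [0.5404, 0.1203, 0.0483]
tcp_rot: [[0.999, 0.051, 0.001], [0.051, -0.999, 0.0], [0.001, -0.0, -1.0]]
force: [0.0, 1.5, 0.1]
opening: 0.892
```

Request:
servo_tool([
  [0, [0, 0, -10], 0],
  [0, [0, 0, -20], 0],
  [0, [0, 0, -30], 0],
  [0, [0, 0, -40], 0],
  [0, [0, 0, -40], 0],
])

```text
time_s: 21.2
position: [0.5399, 0.1204, 0.19]
tcp_rot: [[0.999, 0.051, 0.0], [0.051, -0.999, 0.0], [0.0, -0.0, -1.0]]
force: [1.5, -1.1, 0.0]
opening: 0.998
```

Request:
servo_tool([
  [0, [0, -40, -30], 0],
  [0, [40, 0, 0], 0],
  [0, [-40, 40, 0], 0],
  [0, [0, 0, 0], 0],
  [0, [0, 0, 0], 0],
])

```text
time_s: 21.82
position: [0.5404, 0.1204, 0.219]
tcp_rot: [[0.999, 0.05, 0.002], [0.05, -0.999, 0.0], [0.002, -0.0, -1.0]]
force: [-0.1, -0.4, 0.5]
opening: 1.004
```

```bash
python3 st.py; python3 - <<'E'
from h import *
p,d=bot.capture("side"); cv2.imwrite("pics/side5.png",p)
cv2.imwrite("pics/side5z.png",cv2.resize(p[210:270,300:380],None,fx=9,fy=9,interpolation=cv2.INTER_CUBIC))
E
```

```text
21.82 pos [0.5404 0.1204 0.219 ] M [-0.031  0.128 -0.008] F [-0.1 -0.4  0.5] op 87.35 yaw -87.12 j6 88.09 tau6 -0.001
```

View pics/side5.png

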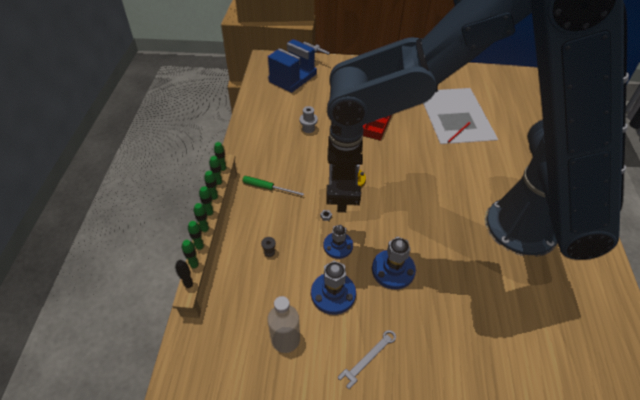

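View pics/side5z.png

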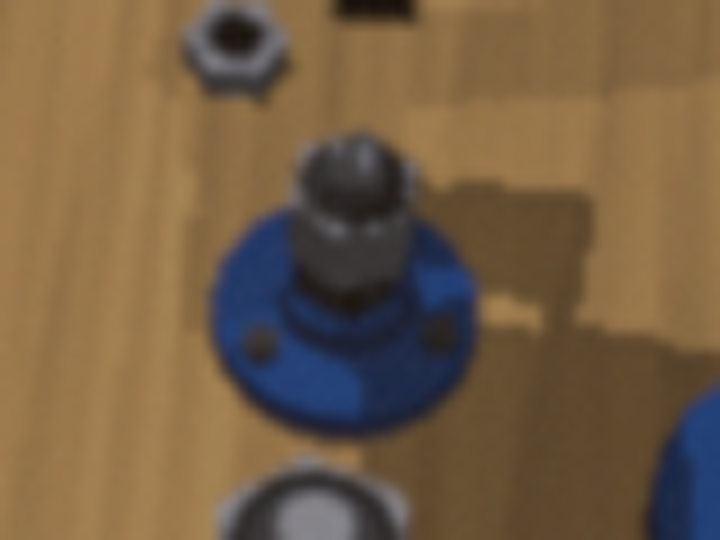

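The side view shows the nut seated low on the post at about (339,235), the washer gap gone and the neighbouring things where they were. One height check, then I hand in.

```bash
python3 - <<'E'
from h import *
p,d=bot.capture("side")
for nm,D in (("before",np.load("pics/side0d.npy")),("after",d)):
    uv,P=cloud("side",D,(328,215,352,248)); r=np.hypot(P[:,0]-.540,P[:,1]-.1215)
    m=(r>.0115)&(r<.0165)&(P[:,1]<.1215)&(P[:,2]>.06)&(P[:,2]<.1); print(nm,m.sum(),np.median(P[m][:,2]).round(4))
o=cv2.imread("pics/side0.png")
for n,(x,y) in dict(spare=(326,215),collet=(268,246),driver=(272,187),spanner=(368,357),bottle=(284,325),holder=(309,120)).items():
    t=o[y-10:y+10,x-12:x+12]; s=p[y-16:y+16,x-18:x+18]
    r=cv2.matchTemplate(s,t,cv2.TM_CCOEFF_NORMED); print(n,cv2.minMaxLoc(r)[1:4:2])
bot.hand_in()
E
```

```text
before 21 0.085
after 13 0.0788
spare (0.9033938050270081, (6, 6))
collet (0.99936443567276, (6, 6))
driver (0.9994127154350281, (6, 6))
spanner (0.9987486004829407, (6, 6))
bottle (0.9980274438858032, (6, 6))
holder (0.9993273019790649, (6, 6))
the job is handed in; nothing more can be done
```

I ran the loose hex nut on the small blue-footed post (84 mm foot) down about 250° clockwise until it met the washer. I then turned the hex about 44° further, to 0.63–0.65 N m, released it, lifted clear and handed in at about 22 s.

- **Contact and tightening:** The torque ran free at about 0.13 N m, then rose as the task text describes, with a knee near 0.45 N m. First contact, read from that torque curve, is known to about 2°.
- **Height:** The nut top went from z 85.0 mm to 78.8 mm in the side depth picture, which fits a nut sitting on a slightly squashed washer. That depth reading is only good to a few mm.
- **Ring nut:** The torque stayed well under the 1.1 N m that holds it. I did not measure its angle directly.
- **Other things on the bench:** The spare nut, collet, screwdriver, spanner, bottle and tool holder show no shift in the side view. The spare nut matched less closely (0.90), most likely because of the arm's shadow. The tray and the neighbouring yellow post were partly hidden by the arm in that last picture, so I did not check them.
- **Disagreements:** The two cameras disagreed by a few mm on the post's y position. Correcting from the force readings settled it near y = 0.1205 m. Side forces during the turning reached at most about 5.5 N.

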